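# Swipe test of a curved touch strip

## Robot

A 6-joint arm with a two-finger parallel gripper is mounted at the origin on the work surface. World frame = base frame: x ahead of the robot, y to its left, z up, the work surface at z = 0. Lengths are in m, angles in rad, forces in N, time in s.
With the tool pointing down it reaches from about 0.375 to 0.975 m from the base axis. Payload 3.8 kg.
Tool frame: the origin (TCP) lies on the centre line of the jaws, within the pads' length; the fingertips stand 14 mm ahead of it and the grasp point (between the pads) lies 5 mm behind it; z points along the fingers, y is the line along which they close (so a half turn about z gives the same grasp; the last joint's range is limited). The gripper opens to 85 mm and grips with 20 to 120 N. Pads are 22 mm wide; open, the fingers measure 114 mm over their backs; the gripper's body (76 mm by 85 mm) begins 54 mm behind the grasp point. The pads swing forward as they close: fully open they stand 13 mm farther back than shut.
Start: joints at [1.152, 0.264, 1.604, -0, 1.274, -0.037], TCP at [0.251, 0.626, 0.245] pointing down, gripper open.
Joint ranges: [-2.63, 2.63], [-0.94, 2.18], [0.31, 2.57], [-1.31, 4.45], [0, 2.66], [-2.55, 2.55]. Speed limits (rad/s): [2.57, 2.57, 3.14, 3.14, 3.14, 3.14].

## Interface

Orientations are given as a rotation vector (axis times angle).
In Python, from workcell import bot, eyes, spot_in gives the robot as it stands.
- The arm moves only by the tool carry_out, never from a script. Its argument "series" is text: rows parted by semicolons, each of 4 numbers parted by spaces: the shift along the world's x, y, z in m, then the turn about the world's z in degrees. In form: tx ty tz roll; .... A call has 1 to 20 rows; each row shifts and turns the commanded pose from where the row before left it; what a row does not reach is not made up. A row lasts 1/8 s, in which the tool goes at most 62.5 mm and 10.7 degrees, less where a joint would pass 70% of its speed; a pose out of reach is approached as far as the arm can. A call is refused whole if a number of a shift passes 0.0625 or a number of a turn 10.7, either way. A call with a gripper value outside its range is refused whole. "jaw" is the gripper command: -1 is shut, 1 is fully open, values between are in proportion, set as the call begins (left out, the last holds). The fingers move at their own pace and stop on an object; "grip_force" is the grip in N (left out, the last holds). Time passes only in rows, so rows that do not move let the fingers close. It gives the time, the measured TCP pose, the force, the opening and the grip force at its end, in the units of the state.
- bot.read_state(): the state, without advancing time (a new reading comes with each control period).
- eyes.read_camera(name): name is "scene" or "side" or "wrist"; returns (picture, depth): 480x640x3 uint8, blue, green, red; 480x640 float32, m along the optical axis (not along the pixel's ray), 0 where there is no reading.
- eyes.get_calibration(name): a dict with "K" (3x3 intrinsics, pixels), "distortion" ([k1, k2, p1, p2, k3] as OpenCV has them; the pictures are not rectified), "position" and "rotation" of the camera in the world; the wrist camera has in their place "T_tool_cam" (4x4, takes a point from camera to tool coordinates, whose origin is the TCP and whose axes are the flange's). Camera axes: x right, y down, z forward; pixel columns grow to the right and rows downward; lengths in m; the calibration is good to about 2 mm. A picture is of the moment at which its call begins: read the wrist's pose just before it. get_calibration takes no time and is no camera call.
- bot.finish_job(): hands the job in; it is judged then, once.
Trained networks look in the newest picture that a camera, given by its name, has taken for a name from the list of things; names that differ only in an ending like _2 or _b are one class to them, and where a whole thing is asked for, a point or a joint stands for the part that bears it (a point fixed in the world has none). Each returns a list of dicts, best first, with "score" (0 to 1); they miss things now and then, are a little off and sometimes report something else, mostly with a low value. They report only what shows in the picture. A call takes as long as a camera call.
- spot_in(camera, target): "rect" ([centre column, centre row, width, height] in pixels, round what is visible of it).
The state is a dict: "time": time; "q": joint angles; "joint_vel": joint speeds; "joint_torque": joint torques, N m; "tool_pos": TCP position; "tcp_rot": TCP orientation; "wrist_force": force on the tool from outside, world axes, zero at the start; "torque": the same for the moment, N m; "width": opening from 0.0 (shut) to 1.0 (fully open); "grip_force": force on a finger pad.
Only numpy, scipy, OpenCV 4.12 (cv2) and the standard library are available. Lean on these libraries where they do the work, as an engineer would, in place of code of your own. Each camera call takes 0.05 s, during which the arm holds its last target. There are 200 camera calls.

## Task

Check the curved touch strip on the green board in the test cradle: with the fingers closed, touch the end segment nearest the red cap, slide along the curve on the strip to the end segment nearest the black cap without lifting off on the way, and then lift clear so that the board springs back up. Touch lightly, so that the sprung board never bottoms out, and keep to the strip, not the bare board beside it. Leave both caps and everything else on the bench where they are: nothing is to be picked up.

Things in the scene. Friction and masses are not known exactly. Their poses are not given: they have to be found in the camera images.
- cradle: test cradle clamped to the bench: dark base with broad aluminium rims at its left, right and back (tops 26 mm above the bench), 205 mm (x) by 330 mm (y). Origin: on the bench at the centre of the strip's arc; the cradle reaches from 29 mm behind it (-x) to 176 mm ahead (+x).
- board (a joint): the green board floats on springs: 0 = up at rest, 0.012 = bottomed out (m, downward). It starts to sink at about 2 N and bottoms out at about 8 N (0.5 N per mm). The board carries the strip and moves straight down with it, wherever it is touched.
- face: the green circuit board, 145 by 242 mm; its top is 28 mm above the bench, 6 mm below the strip's surface. Components up to 18 mm tall stand on it, all within 50 mm of the arc's centre, apart from two black chips 4 mm tall in the corners outside the arc. Origin: at the arc's centre, on the board's underside; axes as the cradle's.
- seg0: touch segment number 1 of the strip's ten, the end segment at the -y end (at -58.5 degrees along the arc, from the cradle's +x axis towards its +y axis). A flat tile 26 mm across the strip (its x axis, radially outward), 20.5 mm along the strip (its y axis), 6 mm thick; white. Origin: centre of its underside, so its touch surface lies 6 mm above the origin.
- seg3: touch segment number 4 of the strip's ten, on the way (at -19.5 degrees along the arc, from the cradle's +x axis towards its +y axis). A flat tile 26 mm across the strip (its x axis, radially outward), 20.5 mm along the strip (its y axis), 6 mm thick; brass. Origin: centre of its underside, so its touch surface lies 6 mm above the origin.
- seg6: touch segment number 7 of the strip's ten, on the way (at 19.5 degrees along the arc, from the cradle's +x axis towards its +y axis). A flat tile 26 mm across the strip (its x axis, radially outward), 20.5 mm along the strip (its y axis), 6 mm thick; white. Origin: centre of its underside, so its touch surface lies 6 mm above the origin.
- seg9: touch segment number 10 of the strip's ten, the end segment at the +y end (at 58.5 degrees along the arc, from the cradle's +x axis towards its +y axis). A flat tile 26 mm across the strip (its x axis, radially outward), 20.5 mm along the strip (its y axis), 6 mm thick; brass. Origin: centre of its underside, so its touch surface lies 6 mm above the origin.
- arc_center (a point): the centre of the strip's arc, at the height of the strip's untouched surface (34 mm above the bench); axes as the cradle's. The strip is an arc of radius 100 mm (centre line) about it, from -65 to +65 degrees from the +x axis, bulging towards +x: ten flat tiles, white and brass in turn, centred every 13 degrees from -58.5 to +58.5, with gaps of about 2 mm.
- red_cap: loose red terminal cap, 18 mm across, 22 mm tall, standing on the cradle's side rim about 60 mm from the centre of the nearest end segment: it marks the end of the strip to start from. Origin: centre of its underside.
- black_cap: loose black terminal cap, same shape, on the other side rim: it marks the end to finish at. Origin: centre of its underside.
- capacitor: loose blue round capacitor, 18 mm across, 25 mm tall, standing on the cradle's back rim. Leave alone. Origin: centre of its underside.
- spool: loose metal solder spool, 56 mm across, 40 mm tall, on the bench beyond the cradle. Origin: centre of its underside.
- driver: loose screwdriver with yellow handle lying on the bench to the left.
- multimeter: loose green and black multimeter, 190 by 90 by 34 mm, lying on the bench to the right. Origin: centre of its underside.
- flux: loose small bottle, 36 mm across, 75 mm tall, beyond the cradle. Origin: centre of its underside.
- brush: loose brush with blue handle lying on the bench to the left.

How it is judged:
By the outcome, as a careful person would: the job done as asked, in the order asked, and still so for the second after the job is handed in, with the robot touching nothing.
It also fails if it takes over 42 s, if anything falls off the work surface, if the arm or the gripper's body presses on something with over 40 N, if the wrist force passes 120 N, or if a joint passes its speed limit or range.

## Working session

There is one attempt and no reset: what is moved stays moved. The work goes in short steps, Python scripts to look and compute and a tool call to move; the robot and the scene stay as the last step left them, time stands still between calls to the robot, and variables do not carry over. Pictures are saved under pics/ and viewed, at most 10 in all, crops included, and the job is handed in when it is done.

Besides the shell and the picture viewer there is one more tool, called after ">>>" as name(argument=value, ...) on one line, values as JSON. carry_out: Moves the arm, as the interface text tells. Its arguments: {"type":"object","properties":{"series":{"type":"string"},"jaw":{"type":"number"},"grip_force":{"type":"number"}},"required":["series"]}

```bash
mkdir -p pics
cat > h.py <<'E'
import numpy as np, cv2
from workcell import bot, eyes, spot_in
from scipy.spatial.transform import Rotation as R
def pose(cam):
    c=eyes.get_calibration(cam)
    if cam=="wrist":
        s=bot.read_state(); T=np.array(c["T_tool_cam"]); r=R.from_rotvec(s["tcp_rot"]).as_matrix()
        return c, r@T[:3,:3], r@T[:3,3]+np.array(s["tool_pos"])
    rot=np.array(c["rotation"]); rot=rot if rot.shape==(3,3) else R.from_rotvec(rot).as_matrix()
    return c, rot, np.array(c["position"])
def world(P,uv,d=None,z=None):
    c,r,t=P
    n=cv2.undistortPoints(np.float64(uv).reshape(-1,1,2),np.array(c["K"]),np.array(c["distortion"]))[:,0]
    v=np.c_[n,np.ones(len(n))]
    if d is not None: return (v*np.reshape(d,(-1,1)))@r.T+t
    v=v@r.T; return t+v*((z-t[2])/v[:,2])[:,None]
E
python3 - <<'E'
from h import *
for cam in ("scene","side"):
    P=pose(cam); im,d=eyes.read_camera(cam); cv2.imwrite(f"pics/{cam}1.png",im)
    for n in ("seg0","seg3","seg6","seg9","red_cap","black_cap","face"):
        for r in spot_in(cam,n)[:4]:
            u,v=r["rect"][:2]; z=34e-3 if "seg" in n else .037
            print(cam,n,round(r["score"],2),np.round(r["rect"]),world(P,[u,v],z=z).round(4)[0],world(P,[u,v],d=d[int(v),int(u)]).round(4)[0])
print(bot.read_state())
E
```

```text
scene seg0 0.59 [321. 208.  10.   4.] [0.5534 0.1317 0.034 ] [0.5531 0.1321 0.0336]
scene seg0 0.54 [304. 221.  13.  10.] [0.5584 0.069  0.034 ] [0.5595 0.0679 0.0352]
scene seg0 0.47 [318. 193.  11.   7.] [0.5056 0.1706 0.034 ] [0.5065 0.1697 0.035 ]
scene seg0 0.43 [317. 247.   9.  16.] [0.6413 0.0244 0.034 ] [0.6486 0.0166 0.0436]
scene seg3 0.59 [321. 208.  10.   4.] [0.5534 0.1317 0.034 ] [0.5531 0.1321 0.0336]
scene seg3 0.54 [304. 221.  13.  10.] [0.5584 0.069  0.034 ] [0.5595 0.0679 0.0352]
scene seg3 0.47 [318. 193.  11.   7.] [0.5056 0.1706 0.034 ] [0.5065 0.1697 0.035 ]
scene seg3 0.43 [317. 247.   9.  16.] [0.6413 0.0244 0.034 ] [0.6486 0.0166 0.0436]
scene seg6 0.59 [321. 208.  10.   4.] [0.5534 0.1317 0.034 ] [0.5531 0.1321 0.0336]
scene seg6 0.54 [304. 221.  13.  10.] [0.5584 0.069  0.034 ] [0.5595 0.0679 0.0352]
scene seg6 0.47 [318. 193.  11.   7.] [0.5056 0.1706 0.034 ] [0.5065 0.1697 0.035 ]
scene seg6 0.43 [317. 247.   9.  16.] [0.6413 0.0244 0.034 ] [0.6486 0.0166 0.0436]
scene seg9 0.59 [321. 208.  10.   4.] [0.5534 0.1317 0.034 ] [0.5531 0.1321 0.0336]
scene se
[... 2083 characters left out ...]
.037 ] [0.5139 0.0799 0.0301]
{'time': 0.8, 'q': array([ 1.15207984e+00,  2.63840567e-01,  1.60395723e+00, -3.55136116e-05,
        1.27372342e+00, -3.69218067e-02]), 'joint_vel': array([ 0.00089289,  0.00293086,  0.00049184,  0.00056274, -0.00058139,
        0.00143236]), 'joint_torque': array([-1.18882672e-03, -5.14985597e+01, -3.67688870e+01, -4.40244457e-04,
        5.09049296e-04, -6.65076612e-06]), 'tool_pos': array([0.25152525, 0.62639564, 0.24534295]), 'tcp_rot': array([5.96060447e-01, 3.08447842e+00, 9.72685728e-05]), 'wrist_force': array([-0.37100654,  0.0108429 , -0.2139914 ]), 'torque': array([-0.03447625,  0.03536483, -0.09180797]), 'grip_force': 0.0, 'width': 1.004523657154422}
```

Run:
```python
from h import *
a=cv2.imread("pics/scene1.png")[150:300,200:400]; b=cv2.imread("pics/side1.png")[170:320,170:370]
cv2.imwrite("pics/c1.png",np.vstack([cv2.resize(x,(400*2-100,300)) if 0 else cv2.resize(x,(400,300),interpolation=3) for x in (a,b)]))
c=eyes.get_calibration("wrist");print(c["T_tool_cam"],c["K"]); print(R.from_rotvec(bot.read_state()["tcp_rot"]).as_matrix().round(3))
```

```text
[[-3.81522002e-04 -9.60114888e-01 -2.79605539e-01  7.04160106e-02]
 [ 9.99999909e-01 -3.12311459e-04 -2.92079641e-04  1.12079128e-03]
 [ 1.93105998e-04 -2.79605624e-01  9.60114919e-01 -1.29096088e-01]
 [ 0.00000000e+00  0.00000000e+00  0.00000000e+00  1.00000000e+00]] [[364.07591381   0.         316.86082321]
 [  0.         364.07591381 241.977877  ]
 [  0.           0.           1.        ]]
[[-0.928  0.373  0.   ]
 [ 0.373  0.928  0.   ]
 [-0.     0.    -1.   ]]
```

View pics/c1.png

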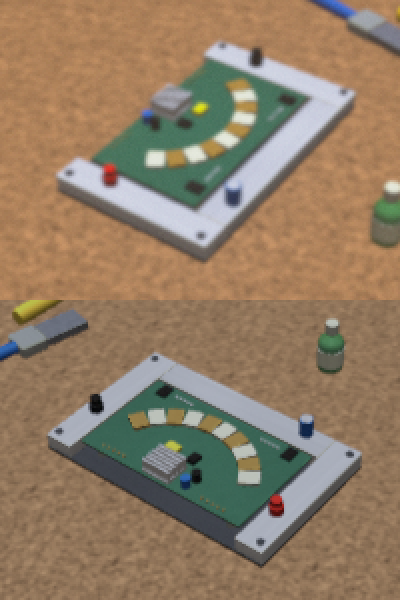

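The strip starts at the white tile near the red cap (-y side) and ends at the brass tile near the black cap. In the crop's upper view, these are at about (155,158) and (238,85). I'll move above it for a wrist view.

>>> carry_out(series="0.01 -0.02 0.01 0;0.0175 -0.044 0.01 0;0.0175 -0.044 0.01 0;0.0175 -0.044 0 0;0.0175 -0.044 0 0;0.0175 -0.044 0 0;0.0175 -0.044 0 0;0.0175 -0.044 0 0;0.0175 -0.044 0 0;0.0175 -0.044 0 0;0.0175 -0.044 0 0;0.0175 -0.044 0 0;0.0175 -0.044 0 0;0.01 -0.02 0 0;0 0 0 0;0 0 0 0", jaw=-1, grip_force=20)

```text
time: 2.8
tool_pos: [0.481, 0.0584, 0.2756]
tcp_rot: [0.597, 3.084, 0.001]
wrist_force: [0.1, 0.7, 0.3]
width: -0.001
grip_force: 0.0
```

Run:
```python
from h import *
P=pose("wrist"); im,d=eyes.read_camera("wrist"); cv2.imwrite("pics/w1.png",im); np.save("d.npy",d)
import pickle; pickle.dump(P,open("P.pkl","wb"))
for n in ("seg0","red_cap","black_cap"):
    for r in spot_in("wrist",n)[:12]:
        u,v=r["rect"][:2]; z=34e-3 if "seg" in n else .037
        print(n,round(r["score"],2),np.round(r["rect"]),world(P,[u,v],z=z).round(4)[0],world(P,[u,v],d=d[int(v),int(u)]).round(4)[0])
s=bot.read_state();print(s["time"],s["q"],s["tool_pos"],s["wrist_force"],s["width"])
```

```text
seg0 0.97 [357. 276.  25.  23.] [0.5684 0.072  0.034 ] [0.5686 0.072  0.0335]
seg0 0.95 [407. 246.  34.  27.] [0.5558 0.1322 0.034 ] [0.5552 0.132  0.0357]
seg0 0.82 [431. 187.  26.  22.] [0.5055 0.1744 0.034 ] [0.5058 0.1746 0.0329]
seg0 0.8 [294. 268.  26.  26.] [0.5343 0.0111 0.034 ] [0.5339 0.0113 0.0352]
red_cap 0.85 [240. 281.  14.  19.] [ 0.5255 -0.0485  0.037 ] [ 0.5222 -0.0444  0.0482]
black_cap 0.85 [487. 145.  27.  15.] [0.4858 0.2353 0.037 ] [0.4836 0.2305 0.0486]
black_cap 0.65 [ 18. 415.  35.  72.] [ 0.5822 -0.3663  0.037 ] [ 0.5948 -0.4007  0.0091]
3.0 [ 7.08643177e-02 -1.20712340e-01  1.95893194e+00  1.26736063e-04
  1.30320619e+00 -1.11955251e+00] [0.48112447 0.05915529 0.27540725] [-0.14928678  0.47282368 -0.73683398] 0.004457636866204621
```

View pics/w1.png

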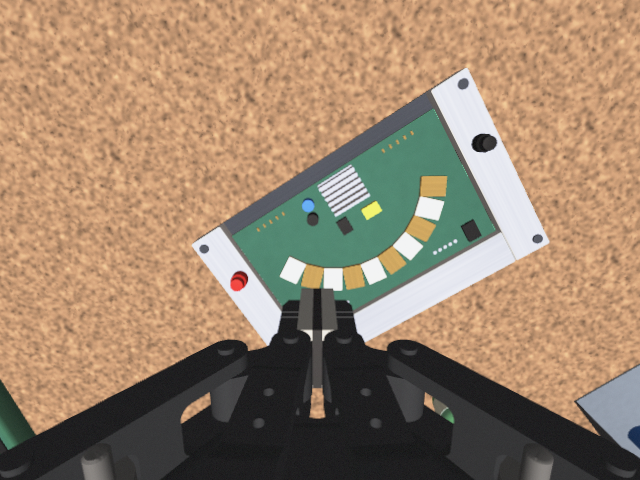

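The wrist image shows all ten tiles, from the white one at (293,269) beside the red cap to the brass one at (433,186) on the black-cap side. I'll fit the arc model to their segmented centres.

```bash
cat > fit.py <<'E'
from h import *
from scipy.optimize import least_squares
def fit(P,im,seeds,z=.034):
    hsv=cv2.cvtColor(im,cv2.COLOR_BGR2HSV).astype(int)
    W=((hsv[...,1]<60)&(hsv[...,2]>150)); B=((hsv[...,0]>10)&(hsv[...,0]<32)&(hsv[...,1]>90)&(hsv[...,2]>100))
    th=np.radians(np.arange(-58.5,59,13)); uv=[]
    for i,s in enumerate(seeds):
        n,l,st,c=cv2.connectedComponentsWithStats((B if i%2 else W).astype(np.uint8),connectivity=4)
        k=1+np.argmin(np.linalg.norm(c[1:]-s,axis=1)+1e3*(st[1:,4]<100)); uv.append(c[k]); print(i,st[k,4],c[k].round(1),end=' | ')
    w=world(P,uv,z=z)[:,:2]
    f=lambda p:(np.c_[p[0]+.1*np.cos(th+p[2]),p[1]+.1*np.sin(th+p[2])]-w)
    r=least_squares(lambda p:f(p).ravel(),[.47,.09,0],loss="soft_l1",f_scale=.001)
    print("\nfit",r.x,np.degrees(r.x[2]),"res mm",(1e3*f(r.x)).round(1).tolist()); return r.x
E
python3 - <<'E'
from fit import *; import pickle
P=pickle.load(open("P.pkl","rb"));im=cv2.imread("pics/w1.png")
p=fit(P,im,[(293,269),(313,277),(333,279),(354,277),(373,271),(392,261),(408,245),(421,228),(430,207),(433,186)])
# depth at tile 8, tile 5
d=np.load("d.npy")
for u,v in ((430,207),(392,261),(293,269),(373,271)): print(world(P,[u,v],d=np.median(d[v-3:v+4,u-3:u+4])))
# cross-check with fixed cameras: depth/network points distance from centre
for x,y in ((.5534,.1317),(.5584,.069),(.5056,.1706),(.5643,.0641),(.5536,.1244),(.5071,.1662)):
    v=np.array([x,y])-p[:2]; print(np.hypot(*v), np.degrees(np.arctan2(v[1],v[0])-p[2]))
E
```

```text
0 456 [292.5 270.2] | 1 426 [312.1 276.4] | 2 431 [332.9 278.6] | 3 427 [353.2 276.6] | 4 457 [373.3 270.5] | 5 441 [391.3 259.6] | 6 488 [407.5 245.7] | 7 482 [419.9 227.8] | 8 526 [429.1 208. ] | 9 540 [432.8 185.8] | 
fit [0.46904405 0.0834592  0.17972975] 10.297756251196255 res mm [[-0.3, -0.1], [0.2, -0.1], [0.1, -0.4], [0.2, 0.0], [-0.2, -0.1], [0.3, 0.2], [-0.3, 0.0], [0.2, 0.2], [-0.4, -0.1], [0.1, 0.3]]
[[0.52491316 0.16739106 0.03419208]]
[[0.56619411 0.11240325 0.03408164]]
[[0.53471604 0.01011203 0.03455021]]
[[0.56933896 0.08963136 0.0342326 ]]
0.0971756192518998 19.466272412609104
0.09051825188805708 -19.489441386241612
0.09449791895201388 56.943980921028036
0.09720326259352348 -21.785716870429404
0.09394603584615416 15.537857027065305
0.09107302276875288 55.00256862402679
```

>>> carry_out(series="0.0068 -0.0063 -0.0194 -3.3;0.0068 -0.0063 -0.0194 -3.3;0.0068 -0.0063 -0.0194 -3.3;0.0068 -0.0063 -0.0194 -3.3;0.0068 -0.0063 -0.0194 -3.3;0.0068 -0.0063 -0.0194 -3.3;0.0068 -0.0063 -0.0194 -3.3;0.0068 -0.0063 -0.0194 -3.3;0 0 0 0;0 0 0 0")

```text
time: 4.25
tool_pos: [0.536, 0.0086, 0.1206]
tcp_rot: [1.282, 2.868, 0.0]
wrist_force: [-0.8, -0.1, 0.3]
width: 0.001
grip_force: 0.0
```

Run:
```python
from fit import *; import pickle
P=pose("wrist"); im,d=eyes.read_camera("wrist"); cv2.imwrite("pics/w2.png",im); np.save("d2.npy",d); pickle.dump(P,open("P2.pkl","wb"))
s=bot.read_state();print(s["time"],s["q"],s["tool_pos"],s["wrist_force"],s["torque"])
c,r,t=P; th=np.radians(np.arange(-58.5,59,13))+.1797
w=np.c_[.469+.1*np.cos(th),.0835+.1*np.sin(th),np.full(10,.034)]
uv=cv2.projectPoints(w,cv2.Rodrigues(r.T)[0],-r.T@t,np.array(c["K"]),np.array(c["distortion"]))[0][:,0]; print(uv.round())
for u,v in uv: cv2.circle(im,(int(u),int(v)),2,(0,0,255),-1)
cv2.imwrite("pics/w2o.png",im)
```

```text
4.3 [-3.06080731e-02  1.15088599e-01  2.02356604e+00  1.17729648e-04
  1.00176976e+00 -7.60417080e-01] [0.53628195 0.00852509 0.12101482] [-0.12408762  0.21848573  0.78525271] [0.02915906 0.01883619 0.00508405]
[[315. 254.]
 [351. 250.]
 [386. 238.]
 [419. 219.]
 [448. 192.]
 [472. 158.]
 [490. 119.]
 [500.  75.]
 [501.  27.]
 [491. -21.]]
```

View pics/w2o.png

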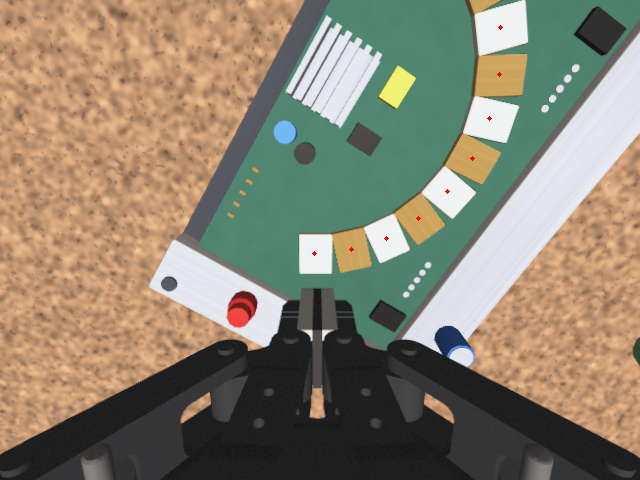

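The projected red dots sit on the tile centres, from (315,254) for the start tile to (501,27), so the fit holds. Before descending, I'll refit from this view and check the fingertip.

Run:
```python
from fit import *; import pickle
P=pickle.load(open("P2.pkl","rb"));im=cv2.imread("pics/w2.png");d=np.load("d2.npy")
import fit as F
def cent(im,seeds):
    hsv=cv2.cvtColor(im,cv2.COLOR_BGR2HSV).astype(int)
    W=((hsv[...,1]<60)&(hsv[...,2]>150)); B=((hsv[...,0]>10)&(hsv[...,0]<32)&(hsv[...,1]>90)&(hsv[...,2]>100)); o=[]
    for i,s in enumerate(seeds):
        n,l,st,c=cv2.connectedComponentsWithStats((B if i%2 else W).astype(np.uint8),connectivity=4)
        o.append(c[l[s[1],s[0]]])
    return np.array(o)
c2=cent(im,[(315,254),(351,250),(386,238),(419,219),(448,192),(472,158),(490,119),(500,75),(501,27)])
P1=pickle.load(open("P.pkl","rb")); c1=cent(cv2.imread("pics/w1.png"),[(293,269),(313,277),(333,279),(354,277),(373,271),(392,261),(408,245),(421,228),(430,207),(433,186)])
th=np.radians(np.arange(-58.5,59,13))
def res(p,Pk,c):
    w=world(Pk,c,z=.034)[:,:2]; t=th[:len(c)]
    s=R.from_rotvec([0,0,0]); 
    return np.c_[p[0]+.1*np.cos(t+p[2]),p[1]+.1*np.sin(t+p[2])]-w
r=least_squares(lambda p:res(p,P,c2).ravel(),[.47,.09,.18]);print(r.x,abs(r.fun).max())
# joint with a camera shift in tool axes
T=np.array(P[0]["T_tool_cam"])
ax=lambda Pk:(Pk[1]@T[:3,:3].T)[:2,:2]
j=least_squares(lambda p:np.r_[(res(p,P,c2)-ax(P)@p[3:]).ravel(),(res(p,P1,c1)-ax(P1)@p[3:]).ravel()],[.47,.09,.18,0,0]);print("joint",j.x.round(5),abs(j.fun).max())
for v in range(282,312,3):
    dd=d[v,308]; n=np.array([(308-317)/364,(v-242)/364,1])*dd; print(v,dd.round(4),(T[:3,:3]@n+T[:3,3]).round(4),im[v,308])
```

```text
[0.469112   0.08374438 0.17793291] 0.00024948413733655306
joint [ 4.6937e-01  8.3420e-02  1.7896e-01 -3.5000e-04  3.0000e-05] 0.00042601692945708273
282 0.2383 [-0.0208 -0.0047  0.0924] [108 129  79]
285 0.2381 [-0.0226 -0.0047  0.0916] [108 127  76]
288 0.1498 [ 0.0109 -0.0025  0.0094] [87 97 77]
291 0.147 [ 0.0109 -0.0024  0.0065] [83 86 90]
294 0.1444 [ 0.0108 -0.0023  0.0038] [82 86 88]
297 0.142 [ 0.0106 -0.0023  0.0013] [83 86 89]
300 0.1388 [ 0.0109 -0.0022 -0.0021] [83 86 88]
303 0.1368 [ 0.0107 -0.0021 -0.0042] [84 87 90]
306 0.1334 [ 0.0111 -0.0021 -0.0075] [81 85 88]
309 0.1315 [ 0.011  -0.002  -0.0097] [83 87 90]
```

>>> carry_out(series="0 0.0005 -0.015 0;0 0 -0.02 0;0 0 -0.02 0;0 0 -0.01 0;0 0 -0.004 0;0 0 -0.001 0;0 0 -0.001 0;0 0 -0.001 0;0 0 -0.001 0;0 0 0 0;0 0 0 0")

```text
time: 5.68
tool_pos: [0.5363, 0.0085, 0.0475]
tcp_rot: [1.284, 2.866, 0.0]
wrist_force: [0.3, -0.1, 2.0]
width: -0.001
grip_force: 1.2
```

>>> carry_out(series="0 0 -0.001 0;0 0 -0.001 0;0 0 -0.001 0;0 0 -0.001 0;0 0 0 0;0 0 0 0")

```text
time: 6.42
tool_pos: [0.5363, 0.0085, 0.0433]
tcp_rot: [1.284, 2.866, 0.0]
wrist_force: [1.3, 0.0, 3.9]
width: 0.003
grip_force: 2.2
```

Run:
```python
from h import *
s=bot.read_state();print(s["time"],s["q"],s["tool_pos"],s["wrist_force"])
a=np.radians(-48.25+117*np.arange(41)/40); p=np.c_[.469+.1*np.cos(a),.0836+.1*np.sin(a)]
p[0]=.5363,.0088
c=np.round(p,4)
for k in (0,20): print(";".join("%.4f %.4f 0 2.7"%tuple(x) for x in np.diff(c,axis=0)[k:k+20]))
```

```text
6.425 [-3.06438681e-02  2.18494862e-01  2.07283872e+00 -3.14588181e-05
  8.49475918e-01 -7.58823487e-01] [0.5363019  0.0084643  0.04330293] [1.29454909 0.02419395 3.93099152]
0.0030 0.0037 0 2.7;0.0035 0.0037 0 2.7;0.0034 0.0038 0 2.7;0.0031 0.0040 0 2.7;0.0030 0.0042 0 2.7;0.0027 0.0043 0 2.7;0.0025 0.0045 0 2.7;0.0022 0.0046 0 2.7;0.0021 0.0047 0 2.7;0.0018 0.0047 0 2.7;0.0015 0.0049 0 2.7;0.0013 0.0049 0 2.7;0.0010 0.0050 0 2.7;0.0008 0.0051 0 2.7;0.0005 0.0051 0 2.7;0.0003 0.0051 0 2.7;0.0000 0.0051 0 2.7;-0.0003 0.0051 0 2.7;-0.0005 0.0050 0 2.7;-0.0008 0.0051 0 2.7
-0.0010 0.0050 0 2.7;-0.0013 0.0049 0 2.7;-0.0016 0.0049 0 2.7;-0.0017 0.0048 0 2.7;-0.0021 0.0047 0 2.7;-0.0022 0.0045 0 2.7;-0.0025 0.0045 0 2.7;-0.0028 0.0043 0 2.7;-0.0029 0.0042 0 2.7;-0.0031 0.0040 0 2.7;-0.0034 0.0039 0 2.7;-0.0035 0.0036 0 2.7;-0.0037 0.0035 0 2.7;-0.0039 0.0033 0 2.7;-0.0041 0.0031 0 2.7;-0.0042 0.0029 0 2.7;-0.0044 0.0027 0 2.7;-0.0044 0.0024 0 2.7;-0.0046 0.0022 0 2.7;-0.0048 0.0020 0 2.7
```

Force is 3.9 N with about 4 mm of sink, well clear of bottoming out. Starting the first half of the slide.

>>> carry_out(series="0.003 0.0038 0 2.7;0.0035 0.0037 0 2.7;0.0034 0.0038 0 2.7;0.0031 0.0040 0 2.7;0.0030 0.0042 0 2.7;0.0027 0.0043 0 2.7;0.0025 0.0045 0 2.7;0.0022 0.0046 0 2.7;0.0021 0.0047 0 2.7;0.0018 0.0047 0 2.7;0.0015 0.0049 0 2.7;0.0013 0.0049 0 2.7")

```text
time: 7.92
tool_pos: [0.5652, 0.06, 0.0428]
tcp_rot: [-0.431, -3.11, 0.002]
wrist_force: [-0.8, -3.5, 4.2]
width: -0.004
grip_force: 2.3
```

>>> carry_out(series="0.0010 0.0050 0 2.7;0.0008 0.0051 0 2.7;0.0005 0.0051 0 2.7;0.0003 0.0051 0 2.7;0.0000 0.0051 0 2.7;-0.0003 0.0051 0 2.7;-0.0005 0.0050 0 2.7;-0.0008 0.0051 0 2.7;-0.0010 0.0050 0 2.7;-0.0013 0.0049 0 2.7;-0.0016 0.0049 0 2.7;-0.0017 0.0048 0 2.7;-0.0021 0.0047 0 2.7;-0.0022 0.0045 0 2.7")

```text
time: 9.68
tool_pos: [0.5573, 0.1295, 0.0432]
tcp_rot: [-0.6, 3.083, -0.002]
wrist_force: [1.4, -3.5, 5.4]
width: 0.002
grip_force: 2.2
```

>>> carry_out(series="-0.0025 0.0045 0 2.7;-0.0028 0.0043 0 2.7;-0.0029 0.0042 0 2.7;-0.0031 0.0040 0 2.7;-0.0034 0.0039 0 2.7;-0.0035 0.0036 0 2.7;-0.0037 0.0035 0 2.7;-0.0039 0.0033 0 2.7;-0.0041 0.0031 0 2.7;-0.0042 0.0029 0 2.7;-0.0044 0.0027 0 2.7;-0.0044 0.0024 0 2.7;-0.0046 0.0022 0 2.7;-0.0048 0.0020 0 2.7;0 0 0 0;0 0 0 0")

```text
time: 11.68
tool_pos: [0.505, 0.1767, 0.0432]
tcp_rot: [-1.563, 2.725, 0.0]
wrist_force: [1.9, 0.8, 4.0]
width: 0.006
grip_force: 2.3
```

At the centre of segment 10 with 4.0 N, so I'll lift straight up.

>>> carry_out(series="0 0 0.003 0;0 0 0.006 0;0 0 0.015 0;0 0 0.02 0;0 0 0.03 0;0 0 0.03 0;0 0 0.02 0;0 0 0 0;0 0 0 0;0 0 0 0;0 0 0 0")

```text
time: 13.05
tool_pos: [0.5041, 0.1764, 0.1659]
tcp_rot: [1.563, -2.723, -0.001]
wrist_force: [-0.6, 0.2, -0.3]
width: 0.001
grip_force: 0.0
```

Run:
```python
from h import *
im,d=eyes.read_camera("side"); cv2.imwrite("pics/s2.png",cv2.resize(np.hstack([cv2.imread("pics/side1.png")[170:320,170:370],im[170:320,170:370]]),None,fx=2,fy=2))
s=bot.read_state();print(s["time"],s["tool_pos"],s["wrist_force"],s["width"])
```

```text
13.1 [0.50427641 0.17643607 0.16615792] [ 0.00682111  1.03845793 -0.44503066] 0.0034640722663371653
```

View pics/s2.png

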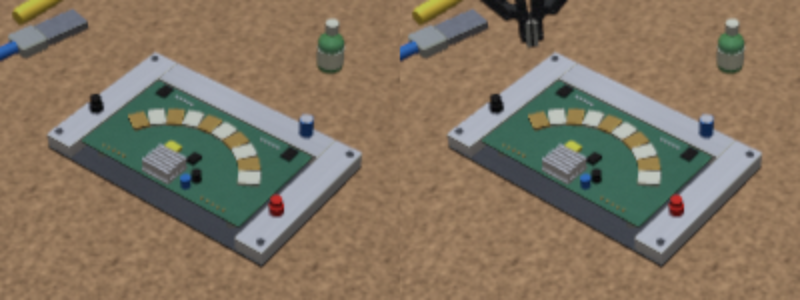

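The before and after views match: both caps, at (495,103) and (676,205) in the right half, and the capacitor are where they were, and the board is back up with the gripper clear.

```bash
python3 -c "
from workcell import bot; print(bot.finish_job())"
```

```text
the job is handed in; nothing more can be done
None
```

The strip was touched at the red-cap end, slid along without an intended lift to the black-cap end at 3.9–5.4 N (about 4–5 mm of sink), and the fingers then lifted clear; a final picture showed the board back up and the caps unmoved, and the job is handed in at about 13 s.

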